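Close-pack the hexagonal tiles in the drying tray

ROBOT

A 7-joint arm with a two-finger parallel gripper is mounted at the origin on the work surface; the furniture and walls round the work are solid. World frame = base frame: x ahead of the robot, y to its left, z up, the work surface at z = 0. Lengths are in m, angles in rad, forces in N, time in s.
With the tool pointing down it reaches from about 0.4 to 0.85 m from the base axis. Payload 4.5 kg.
Tool frame: the origin (TCP) lies at the very end of the fingers, on their centre line; the grasp point (between the pads) lies 19 mm behind it (tcp_to_grasp is the z of the grasp point in the tool frame, in m); z points along the fingers, y is the line along which they close (so a half turn about z gives the same grasp; the last joint's range is limited). The gripper opens to 88 mm and grips with 3 to 60 N. Pads are 18 mm wide; open, the fingers measure 123 mm over their backs; the gripper's body (75 mm by 187 mm) begins 45 mm behind the grasp point.
Start: joints at [1.38, 0.689, -0.195, 1.565, 0.157, 0.902, -0.215], TCP at [0.139, -0.609, 0.239] pointing down, gripper open.
Joint ranges: [-3.01, 3.01], [-0.46, 2.08], [-1.47, 1.51], [0.13, 2.56], [-1, 4.14], [0.04, 2.09], [-2.66, 2.66]. Speed limits (rad/s): [2.57, 2.57, 3.14, 3.14, 3.14, 3.14, 3.14].

INTERFACE

Orientations are given as a unit quaternion [x, y, z, w].
In Python, from plant import * gives the robot as it stands. The module is installed in compiled form; this text tells all that it offers.
- The arm moves only by the shell command python3 -m jog 'ROWS' [OPENING] [FORCE]. ROWS is JSON, a list that holds one entry, the list of rows, each a list of 6 numbers: the shift along the tool's x, y, z in m, then the turn, a rotation vector about the tool's x, y, z in rad. In form: [[[dx, dy, dz, ax, ay, az], ...]]. A call has 1 to 12 rows; each row shifts and turns the commanded pose from where the row before left it, along the tool's axes as they then stand; what a row does not reach is not made up. A row lasts 1/8 s, in which the tool goes at most 62.5 mm and 10.7 degrees, less where a joint would pass 70% of its speed; a pose out of reach is approached as far as the arm can. A call with a gripper value outside its range is refused whole. OPENING is the finger opening in m, from 0 to 0.0881, set as the call begins (- or left out, the last holds). The fingers move at their own pace and stop on an object; FORCE is the grip in N (left out, the last holds). Time passes only in rows, so rows that do not move let the fingers close. It gives the time, the measured TCP pose, the force, the opening and the grip force at its end, in the units of the state.
- get_state(): the state, without advancing time (a new reading comes with each control period).
- snapshot(name): name is "scene" or "top"; returns a dict with "frame" (480x640x3 uint8, red, green, blue), "mtx" (3x3 intrinsics, pixels), "D" ([k1, k2, p1, p2, k3] as OpenCV has them; the pictures are not rectified), "xyz" and "orientation" of the camera in the world. Camera axes: x right, y down, z forward; pixel columns grow to the right and rows downward; lengths in m; the calibration is good to about 2 mm. A picture is of the moment at which its call begins. There is no depth.
- finish_job(): hands the job in; it is judged then, once.
The state is a dict: "clock": time; "q": joint angles; "qd": joint speeds; "joint_torque": joint torques, N m; "tool_pos": TCP position; "eef_rot": TCP orientation; "contact_force": force on the tool from outside, world axes, zero at the start; "moment": the same for the moment, N m; "opening": opening from 0.0 (shut) to 1.0 (fully open); "finger_force": force on a finger pad.
Only numpy, scipy, OpenCV 4.12 (cv2) and the standard library are available. Lean on these libraries where they do the work, as an engineer would, in place of code of your own. Each camera call takes 0.05 s, during which the arm holds its last target. There are 200 camera calls.

TASK

Two hexagonal terracotta tiles stand in the drying tray, flat against each other; two more lie on the table. Put those two into the tray as well, flat on its floor and nested in the two notches of the standing pair, so that the four tiles form one close-packed diamond with flat faces touching, no gaps between them. Let go of them, and do not disturb the clay ring and the small rectangular sample tile lying nearby.

Things in the scene. Friction and masses are not known exactly. Their poses are not given: they have to be found in the camera images.
- tray: square-cornered wooden tray, fixed to the table, 146 mm (its x) by 192 mm (its y) outside; floor 6 mm thick, rim 6 mm thick and 16 mm high above the table (10 mm above the tray floor). Inside it measures 134 by 180 mm. Origin: centre of its underside, on the table; x and y along its sides, z up
- tile_a_center (a point): centre (half-way up) of one of four alike loose hexagonal terracotta tiles lying flat: 56 mm across flats, 65 mm across corners, 30 mm thick, 0.14 kg. Stands in the tray, flat face against that of the other of the pair; the two lie side by side along the tray's x, mid-way along its length. z up; x is square to one pair of flat faces (the other pairs at 60 and 120 degrees)
- tile_b_center (a point): centre (half-way up) of one of four alike loose hexagonal terracotta tiles lying flat: 56 mm across flats, 65 mm across corners, 30 mm thick, 0.14 kg. Stands in the tray, flat face against that of the other of the pair; the two lie side by side along the tray's x, mid-way along its length. z up; x is square to one pair of flat faces (the other pairs at 60 and 120 degrees)
- tile_c_center (a point): centre (half-way up) of one of four alike loose hexagonal terracotta tiles lying flat: 56 mm across flats, 65 mm across corners, 30 mm thick, 0.14 kg. Starts on the bare table, at any yaw. z up; x is square to one pair of flat faces (the other pairs at 60 and 120 degrees)
- tile_d_center (a point): centre (half-way up) of one of four alike loose hexagonal terracotta tiles lying flat: 56 mm across flats, 65 mm across corners, 30 mm thick, 0.14 kg. Starts on the bare table, at any yaw. z up; x is square to one pair of flat faces (the other pairs at 60 and 120 degrees)
- clay_ring: bystander: grey clay ring, 52x54 mm, 32 mm high, on the table between the two tiles; origin at the centre of its underside
- sample_tile: bystander: small rectangular glazed sample tile, 34x50 mm, 8 mm thick, on the table between the two tiles; origin at the centre of its underside
Things that resemble listed ones, but are neither listed nor needed, are in the scene too. What is shaped like the part that bears tile_d_center but purple or turquoise is not meant.

How it is judged:
At the end, for the whole second after the job is handed in: All four tiles lie at rest flat on the tray floor (height within 3 mm, level within 0.06 rad). The standing pair still touch, and each added tile touches both: centres under 60 mm apart (56 is full contact), all flats parallel to tile_a's within 0.15 rad (distance between each of tile_a_center, tile_c_center, tile_d_center and tile_b_center below 0.06 m and distance between each of tile_c_center, tile_d_center and tile_a_center below 0.06 m and (angle between the x axis of tile_a_center and the x axis of tile_b_center, either way round below 0.15 rad or angle between the x axis of tile_a_center and the x axis of tile_b_center, either way round between 0.897 and 1.197 rad) and (angle between the x axis of tile_a_center and the x axis of tile_c_center, either way round below 0.15 rad or angle between the x axis of tile_a_center and the x axis of tile_c_center, either way round between 0.897 and 1.197 rad) and (angle between the x axis of tile_a_center and the x axis of tile_d_center, either way round below 0.15 rad or angle between the x axis of tile_a_center and the x axis of tile_d_center, either way round between 0.897 and 1.197 rad) and z of tile_a_center in the frame of tray between 0.018 and 0.024 m and x of tile_a_center in the frame of tray between -0.067 and 0.067 m and y of tile_a_center in the frame of tray between -0.09 and 0.09 m and angle between the z axis of each of tile_a_center, tile_b_center, tile_c_center, tile_d_center and the z axis of tray, either way round below 0.06 rad and z of tile_b_center in the frame of tray between 0.018 and 0.024 m and x of tile_b_center in the frame of tray between -0.067 and 0.067 m and y of tile_b_center in the frame of tray between -0.09 and 0.09 m and z of tile_c_center in the frame of tray between 0.018 and 0.024 m and x of tile_c_center in the frame of tray between -0.067 and 0.067 m and y of tile_c_center in the frame of tray between -0.09 and 0.09 m and z of tile_d_center in the frame of tray between 0.018 and 0.024 m and x of tile_d_center in the frame of tray between -0.067 and 0.067 m and y of tile_d_center in the frame of tray between -0.09 and 0.09 m and linear speed of each of tile_a, tile_b, tile_c, tile_d below 0.01 m/s).
It fails at once if a bystander (clay ring or sample tile) is moved by more than 30 mm (distance of any of clay_ring, sample_tile from where it was at the start of the episode above 0.03 m).
It also fails if it takes over 56 s, if anything falls off the work surface, if the arm or the gripper's body presses on something with over 40 N, if the wrist force passes 120 N, or if a joint passes its speed limit or range.

## Working session

There is one attempt and no reset: what is moved stays moved. The work goes in short steps, Python scripts to look and compute and a shell command to move; the robot and the scene stay as the last step left them, time stands still between calls to the robot, and variables do not carry over. Pictures are saved under pics/ and viewed, at most 10 in all, crops included, and the job is handed in when it is done.

```bash
mkdir -p pics; python3 - <<'E'
from plant import *
import cv2
for n in("scene","top"):
    s=snapshot(n); cv2.imwrite(f"pics/{n}0.png",s["frame"][:,:,::-1]); print(n,s["mtx"],s["D"],s["xyz"],s["orientation"])
st=get_state();print(st)
E
```

```text
scene [[544.47191345   0.         312.89654931]
 [  0.         544.47191345 246.16815326]
 [  0.           0.           1.        ]] [-0.12783848  0.          0.          0.          0.        ] [-0.53249756  0.47812446  0.61431606] [-0.43951035  0.73188249 -0.45309299  0.25668154]
top [[601.58456983   0.         327.26093222]
 [  0.         601.58456983 235.009639  ]
 [  0.           0.           1.        ]] [0.03498828 0.         0.         0.         0.        ] [ 0.18178185 -0.04298196  1.15923349] [-0.69647671  0.71054564 -0.0728469   0.06883619]
{'clock': 0.1, 'q': array([ 1.37982157,  0.68988658, -0.19455681,  1.56621975,  0.15730444,
        0.90250211, -0.21511598]), 'qd': array([ 7.77926245e-04, -1.79969317e-03, -3.61252233e-06, -1.61379232e-03,
       -5.49636446e-05, -1.75649889e-04,  5.82905860e-04]), 'joint_torque': array([-3.52012801e-03, -5.28507614e+01, -1.27139322e+00, -1.53838491e+01,
       -5.25350275e-02,  2.04757802e-03,  5.75971058e-05]), 'tool_pos': array([ 0.13915605, -0.60873881,  0.23800502]), 'eef_rot': array([ 9.93685868e-01,  1.12195088e-01, -1.40368189e-04, -7.98922886e-04]), 'contact_force': array([ 0.56936927,  0.18145948, -0.17331448]), 'moment': array([-0.00505626,  0.00783493,  0.03965184]), 'finger_force': 0.0, 'opening': 0.9998386077914653}
```

View pics/top0.png

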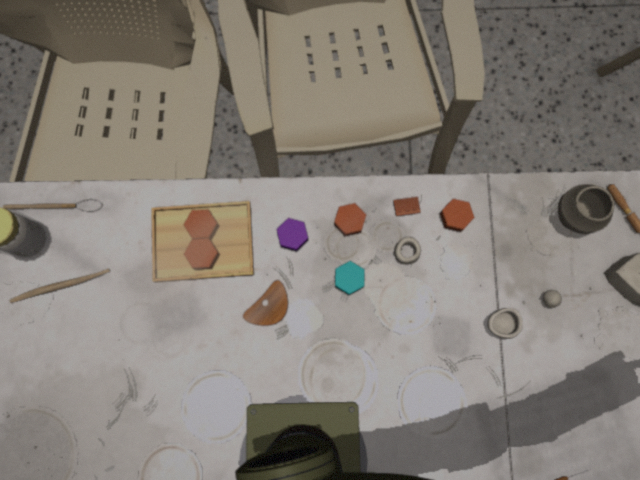

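View pics/scene0.png

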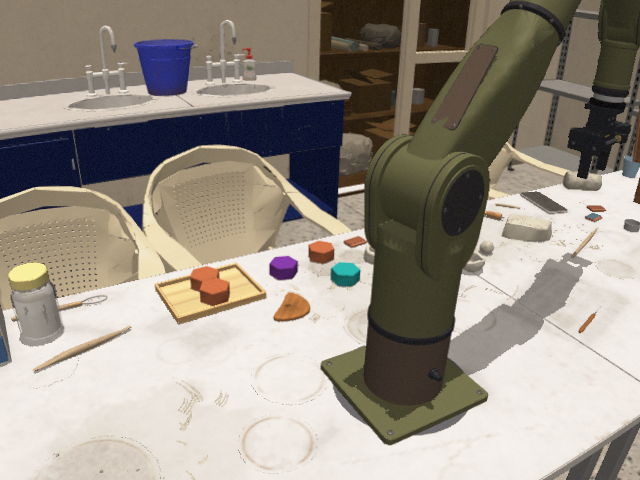

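Top view candidates:
- Terracotta tiles on the table at (350,218) and (458,214). These fit the description.
- Purple hexagon (292,234) and turquoise hexagon (349,277). These are the excluded decoys.
- Terracotta-coloured rectangle (406,206), which is the sample tile, and the orange half-disc (267,303), which is a tool.
- The pair already in the tray at (201,222) and (202,253).

The clay ring is at (407,249).

```bash
cat > h.py <<'E'
import numpy as np, cv2
from plant import *
from scipy.spatial.transform import Rotation as R
def cast(s,uv,z):
    p=cv2.undistortPoints(np.array(uv,float).reshape(-1,1,2),s["mtx"],np.array(s["D"])).reshape(-1,2)
    d=R.from_quat(s["orientation"]).apply(np.c_[p,np.ones(len(p))]); c=np.array(s["xyz"])
    return c+d*((z-c[2])/d[:,2])[:,None]
def red(s):
    h=cv2.cvtColor(s["frame"],cv2.COLOR_RGB2HSV)
    return (((h[...,0]<12)|(h[...,0]>172))&(h[...,1]>130)&(h[...,2]>50)).astype(np.uint8)*255
E
python3 - <<'E'
from h import *
s=snapshot("top"); m=red(s)
cs,_=cv2.findContours(m,cv2.RETR_EXTERNAL,cv2.CHAIN_APPROX_NONE)
for c in cs:
    if cv2.contourArea(c)>150: 
        M=cv2.moments(c); u=[M["m10"]/M["m00"],M["m01"]/M["m00"]]; print(np.round(u,1),cv2.contourArea(c),cast(s,u,.025)[0].round(3))
crop=s["frame"][170:300,140:490,::-1]
a=cv2.resize(crop[:,:130],None,fx=5,fy=5,interpolation=cv2.INTER_CUBIC)[:600]
b=cv2.resize(crop[10:90,180:340],None,fx=5,fy=5,interpolation=cv2.INTER_CUBIC)
cv2.imwrite("pics/b.png",b); cv2.imwrite("pics/a.png",a)
for p in((201,220),(203,236),(201,250),(202,266),(350,215),(350,230),(458,210),(458,226)): print(p,cv2.cvtColor(s["frame"],cv2.COLOR_RGB2HSV)[p[1],p[0]])
E
```

```text
[195.1 217.5] 194.5 [0.452 0.203 0.025]
[349.6 218.8] 614.5 [ 0.444 -0.096  0.025]
[456.9 214.5] 648.5 [ 0.448 -0.303  0.025]
[406.2 206.1] 284.5 [ 0.467 -0.206  0.025]
(201, 220) [  8 127 145]
(203, 236) [  9 107 140]
(201, 250) [ 10 117 146]
(202, 266) [  9 122 132]
(350, 215) [  8 159 138]
(350, 230) [  9 149 137]
(458, 210) [  9 162 140]
(458, 226) [  9 162 137]
```

View pics/b.png

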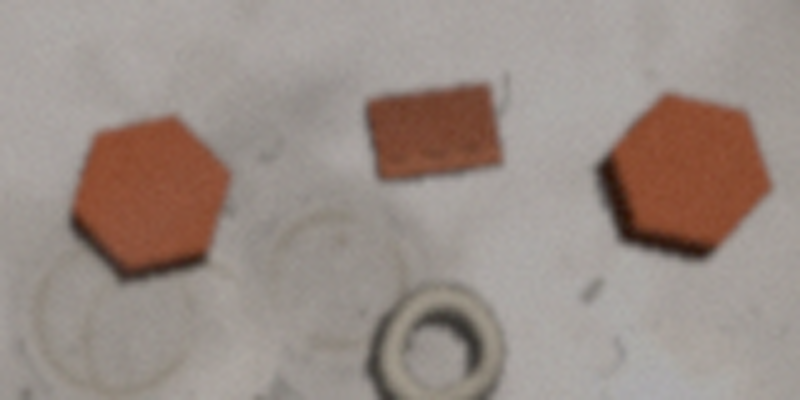

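View pics/a.png

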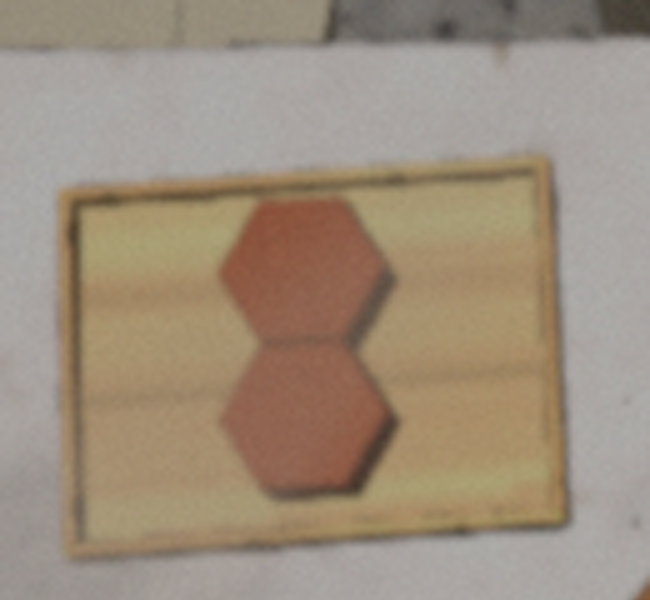

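The left crop shows the two plain terracotta hexagons, with the rectangle and the ring between them. Their centres are at (350,218) and (458,214), which confirms the choice. In the tray crop the pair stands flush along image-vertical, about (201,222) and (202,253), with a notch to its left and right.

```bash
cat >> h.py <<'E'
def tiles(s,vmin=105):
    h=cv2.cvtColor(cv2.resize(s["frame"],None,fx=4,fy=4,interpolation=cv2.INTER_CUBIC),cv2.COLOR_RGB2HSV); h=cv2.GaussianBlur(h,(9,9),0)
    m=((h[...,0]<13)&(h[...,1]>90)&(h[...,2]>vmin)).astype(np.uint8)*255
    m=cv2.morphologyEx(m,cv2.MORPH_OPEN,np.ones((9,9)))
    cs,_=cv2.findContours(m,cv2.RETR_EXTERNAL,cv2.CHAIN_APPROX_NONE); out=[]
    for c in cs:
        A=cv2.contourArea(c)/16
        if A<400 or A>4000: continue
        uv=(c.reshape(-1,2)+.5)/4-.5
        z=.036 if uv[:,0].mean()<260 else .030
        P=cast(s,uv,z)[:,:2].astype(np.float32)*1000
        M=cv2.moments(P.reshape(-1,1,2)); ctr=np.array([M["m10"],M["m01"]])/M["m00"]
        d=P-ctr; th=np.arctan2(d[:,1],d[:,0]); r=np.hypot(*d.T)
        g=np.linspace(-np.pi,np.pi,720,endpoint=False); o=np.argsort(th); rr=np.interp(g,th[o],r[o],period=2*np.pi)
        f=np.sum(rr*np.exp(-6j*g)); corner=-np.angle(f)/6; flat=np.degrees(corner)+30
        print("uv",uv.mean(0).round(1),"area mm2",round(abs(M["m00"])),"ctr mm",ctr.round(1),"flat yaw mod60",round(flat%60,1),cv2.minAreaRect(P))
E
python3 - <<'E'
from h import *
s=snapshot("top"); print(56**2*.866); tiles(s)
# tray outer rim corners read from the crop (5x), top of rim z=.016
c=np.array([(60,190),(548,158),(568,522),(72,556)])/5+[140,170]
P=cast(s,c,.016)[:,:2]*1000; print(P.round(1),P.mean(0).round(1)); 
for a,b in((0,1),(3,2),(3,0),(2,1)): v=P[b]-P[a]; print(np.hypot(*v),np.degrees(np.arctan2(v[1],v[0])))
E
```

```text
2715.776
uv [200.2 238.4] area mm2 5190 ctr mm [408.7 189.7] flat yaw mod60 56.7 ((408.7832336425781, 189.41603088378906), (111.88745880126953, 61.61376953125), 1.071296215057373)
uv [349.9 218.1] area mm2 2500 ctr mm [444.3 -96. ] flat yaw mod60 11.6 ((444.3026428222656, -95.83345794677734), (54.41825485229492, 60.70842361450195), 11.840728759765625)
uv [457.8 213.5] area mm2 2474 ctr mm [ 449.2 -304.4] flat yaw mod60 45.3 ((449.15435791015625, -304.3393859863281), (60.365840911865234, 54.09336853027344), 75.27304077148438)
[[474.7 288.6]
 [484.1  98.9]
 [340.2  90.5]
 [331.1 278.6]] [407.5 189.1]
189.91700681418968 -87.1773096617465
188.36363511529558 -87.22898808867434
143.93364520842326 3.9640043360591006
144.08097344631892 3.3450190588850037
```

```bash
cat >> h.py <<'E'
def to(x,y,z,yaw):
    """shift (in current tool axes, m) and turn about tool z (rad) to put TCP there with tool y at world yaw (deg, mod 180)"""
    s=get_state(); r=R.from_quat(s["eef_rot"]); yv=r.apply([0,1,0]); zv=r.apply([0,0,1]); now=np.degrees(np.arctan2(yv[1],yv[0]))
    t=(yaw-now+90)%180-90
    print("clk",round(s["clock"],2),"pos",s["tool_pos"].round(4),"tooly",round(now,2),"zax",zv.round(4),"q",s["q"].round(2),"F",s["contact_force"].round(1),"open",round(s["opening"]*88.1,1))
    print("shift",r.inv().apply(np.array([x,y,z])-s["tool_pos"]).round(4),"turn",round(-np.radians(t),4))
E
python3 -c "
from h import *
to(.449,-.304,.12,-14.7)"
```

```text
clk 0.2 pos [ 0.1392 -0.6089  0.2382] tooly -77.12 zax [-3.e-04  1.e-03 -1.e+00] q [ 1.38  0.69 -0.19  1.57  0.16  0.9  -0.22] F [-0.1  0.6  0.1] open 88.3
shift [ 0.37   -0.2281  0.1185] turn -1.0894
```

```bash
python3 -m jog '[[[0.037,-0.0228,0.0118,0,0,0],[0.037,-0.0228,0.0118,0,0,0],[0.037,-0.0228,0.0118,0,0,0],[0.037,-0.0228,0.0118,0,0,0],[0.037,-0.0228,0.0118,0,0,0],[0.037,-0.0228,0.0118,0,0,0],[0.037,-0.0228,0.0118,0,0,0],[0.037,-0.0228,0.0118,0,0,0],[0.037,-0.0228,0.0118,0,0,0],[0.037,-0.0228,0.0118,0,0,0]]]'
python3 -m jog '[[[0,0,0,0,0,-0.1815],[0,0,0,0,0,-0.1815],[0,0,0,0,0,-0.1815],[0,0,0,0,0,-0.1815],[0,0,0,0,0,-0.1815],[0,0,0,0,0,-0.1815],[0,0,0,0,0,0]]]'
python3 -c "
from h import *
to(.449,-.304,.006,-14.7)"
```

```text
clock: 1.45
tool_pos: [0.4503, -0.3035, 0.1203]
eef_rot: [0.994, 0.112, 0.0, 0.0]
contact_force: [-0.6, -0.2, 0.3]
opening: 0.999
finger_force: 0.0
clock: 2.33
tool_pos: [0.4491, -0.3047, 0.1206]
eef_rot: [0.793, 0.61, 0.0, -0.0]
contact_force: [-0.3, -0.6, -0.6]
opening: 1.0
finger_force: 0.0
clk 2.33 pos [ 0.4491 -0.3047  0.1206] tooly -14.85 zax [ 2.e-04  6.e-04 -1.e+00] q [ 0.73  0.78 -0.36  1.91  0.5   0.54 -0.24] F [-0.3 -0.6 -0.6] open 88.1
shift [ 0.0005 -0.0003  0.1146] turn -0.0027
```

```bash
python3 -m jog '[[[0,0,0.03,0,0,0],[0,0,0.03,0,0,0],[0,0,0.03,0,0,0],[0,0,0.018,0,0,0],[0,0,0.007,0,0,0],[0,0,0,0,0,0]]]'
python3 -m jog '[[[0,0,0,0,0,0],[0,0,0,0,0,0],[0,0,0,0,0,0],[0,0,0,0,0,0],[0,0,0,0,0,0]]]' 0.03 25
python3 -m jog '[[[0,0,-0.03,0,0,0],[0,0,-0.05,0,0,0],[0,0,-0.05,0,0,0],[0,0,0,0,0,0]]]'
python3 -c "
from h import *
to(.408,.238,.135,1)"
```

```text
clock: 3.08
tool_pos: [0.4493, -0.3045, 0.0057]
eef_rot: [0.792, 0.61, -0.0, 0.0]
contact_force: [0.3, -0.3, 0.3]
opening: 1.002
finger_force: 0.0
clock: 3.7
tool_pos: [0.4495, -0.3048, 0.0061]
eef_rot: [0.792, 0.611, 0.0, 0.0]
contact_force: [-0.4, -0.9, 3.5]
opening: 0.636
finger_force: 25.0
clock: 4.2
tool_pos: [0.451, -0.3055, 0.1388]
eef_rot: [0.792, 0.61, 0.001, 0.003]
contact_force: [-0.1, 0.2, -1.5]
opening: 0.632
finger_force: 25.0
clk 4.2 pos [ 0.451  -0.3055  0.1388] tooly -14.76 zax [ 0.0058 -0.0029 -1.    ] q [ 0.75  0.75 -0.39  1.9   0.5   0.58 -0.23] F [-0.1  0.2 -1.5] open 55.7
shift [ 0.5146 -0.1801  0.0019] turn -0.275
```

```bash
python3 -m jog '[[[0.043,-0.015,0,0,0,0],[0.043,-0.015,0,0,0,0],[0.043,-0.015,0,0,0,0],[0.043,-0.015,0,0,0,0],[0.043,-0.015,0,0,0,0],[0.043,-0.015,0,0,0,0],[0.043,-0.015,0,0,0,0],[0.043,-0.015,0,0,0,0],[0.043,-0.015,0,0,0,0],[0.043,-0.015,0,0,0,0],[0.043,-0.015,0,0,0,0],[0.043,-0.015,0,0,0,0]]]'
python3 -m jog '[[[0,0,0,0,0,-0.137],[0,0,0,0,0,-0.137],[0,0,0,0,0,0],[0,0,0,0,0,0]]]'
python3 -c "
from h import *
s=snapshot('top'); cv2.imwrite('pics/t1.png',cv2.resize(s['frame'][170:300,120:290,::-1],None,fx=4,fy=4))
to(.408,.240,.012,1)"
```

```text
clock: 5.7
tool_pos: [0.4053, 0.241, 0.1345]
eef_rot: [0.792, 0.611, -0.001, 0.0]
contact_force: [0.2, 1.3, -1.6]
opening: 0.632
finger_force: 25.0
clock: 6.2
tool_pos: [0.4059, 0.2397, 0.1351]
eef_rot: [0.702, 0.712, -0.001, -0.0]
contact_force: [0.4, -0.5, -1.4]
opening: 0.636
finger_force: 25.0
clk 6.25 pos [0.4061 0.2398 0.1353] tooly 0.85 zax [-6.e-04 -8.e-04 -1.e+00] q [-0.48  0.68 -0.24  2.11  0.4   0.39 -1.02] F [ 0.7 -0.  -1.1] open 55.8
shift [0.0002 0.002  0.1233] turn -0.0027
```

View pics/t1.png

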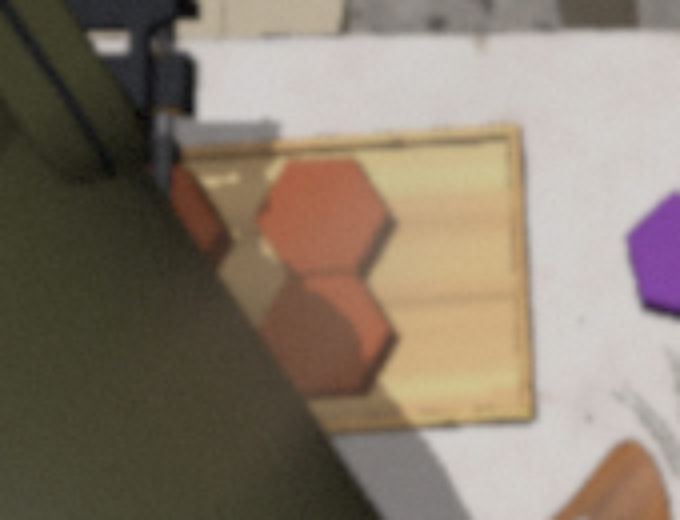

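Image t1 shows the held tile partly hidden by the arm, at about (200,215) in the crop. It is level with the left notch of the undisturbed pair. I'll descend 4 mm outside the notch.

```bash
python3 -m jog '[[[0.0022,0.002,0.03,0,0,0],[0,0,0.03,0,0,0],[0,0,0.03,0,0,0],[0,0,0.015,0,0,0],[0,0,0.008,0,0,0],[0,0,0.004,0,0,0],[0,0,0.003,0,0,0],[0,0,0.002,0,0,0],[0,0,0.001,0,0,0],[0,0,0,0,0,0]]]'
python3 -c "
from h import *
to(.408,.238,.012,1)"
```

```text
clock: 7.5
tool_pos: [0.4084, 0.2425, 0.0128]
eef_rot: [0.701, 0.713, 0.0, 0.0]
contact_force: [-0.8, 0.1, -0.9]
opening: 0.631
finger_force: 25.0
clk 7.5 pos [0.4084 0.2425 0.0128] tooly 0.97 zax [ 3.e-04  1.e-04 -1.e+00] q [-0.61  0.93 -0.04  2.15  0.5   0.07 -1.11] F [-0.8  0.1 -0.9] open 55.6
shift [-0.0045 -0.0004  0.0008] turn -0.0006
```

```bash
python3 -m jog '[[[0,0,0.0005,0,0,0],[0,0,0.0003,0,0,0],[-0.001,0,0,0,0,0],[-0.001,0,0,0,0,0],[-0.001,0,0,0,0,0],[0,0,0,0,0,0]]]'
python3 -m jog '[[[-0.001,0,0,0,0,0],[0,0,0,0,0,0]]]'
python3 -m jog '[[[-0.001,0,0,0,0,0],[0,0,0,0,0,0]]]'
```

```text
clock: 8.25
tool_pos: [0.4086, 0.2401, 0.0121]
eef_rot: [0.701, 0.713, 0.001, -0.0]
contact_force: [0.0, 2.1, 3.9]
opening: 0.631
finger_force: 25.0
clock: 8.5
tool_pos: [0.4086, 0.2391, 0.0121]
eef_rot: [0.701, 0.713, 0.001, -0.0]
contact_force: [0.3, 3.4, 5.0]
opening: 0.633
finger_force: 25.0
clock: 8.75
tool_pos: [0.4087, 0.2384, 0.0121]
eef_rot: [0.701, 0.713, 0.001, -0.0]
contact_force: [-0.7, 3.4, 5.3]
opening: 0.636
finger_force: 25.0
```

```bash
python3 -m jog '[[[-0.0008,0,0,0,0,0],[0,0,0,0,0,0]]]'
python3 -m jog '[[[0,0,0,0,0,0],[0,0,0,0,0,0],[0,0,0,0,0,0]]]' 0.068
python3 -m jog '[[[0,0,-0.01,0,0,0],[0,0,-0.03,0,0,0],[0,0,-0.05,0,0,0],[0,0,-0.04,0,0,0],[0,0,0,0,0,0]]]' 0.088
python3 -c "
from h import *
to(.4443,-.0960,.14,11.7)"
```

```text
clock: 9.0
tool_pos: [0.4087, 0.2382, 0.0121]
eef_rot: [0.701, 0.713, 0.001, -0.001]
contact_force: [-0.6, 5.1, 5.1]
opening: 0.631
finger_force: 25.0
clock: 9.38
tool_pos: [0.4081, 0.2356, 0.0116]
eef_rot: [0.701, 0.713, -0.001, 0.0]
contact_force: [-0.0, -0.2, 0.6]
opening: 0.771
finger_force: 0.0
clock: 10.0
tool_pos: [0.4098, 0.2372, 0.1449]
eef_rot: [0.701, 0.713, 0.003, 0.001]
contact_force: [0.1, 0.4, -0.3]
opening: 1.001
finger_force: 0.0
clk 10.0 pos [0.4098 0.2372 0.1449] tooly 0.92 zax [ 0.0049  0.0032 -1.    ] q [-0.45  0.67 -0.28  2.1   0.43  0.42 -1.05] F [ 0.1  0.4 -0.3] open 88.2
shift [-0.3338  0.0291  0.0039] turn -0.1881
```

```bash
python3 -m jog '[[[-0.0417,0.0036,0,0,0,0],[-0.0417,0.0036,0,0,0,0],[-0.0417,0.0036,0,0,0,0],[-0.0417,0.0036,0,0,0,0],[-0.0417,0.0036,0,0,0,0],[-0.0417,0.0036,0,0,0,0],[-0.0417,0.0036,0,0,0,0],[-0.0417,0.0036,0,0,0,0],[0,0,0,0,0,-0.094],[0,0,0,0,0,-0.094],[0,0,0,0,0,0],[0,0,0,0,0,0]]]'
python3 -c "
from h import *
s=snapshot('top'); tiles(s); cv2.imwrite('pics/t2.png',cv2.resize(s['frame'][170:300,120:320,::-1],None,fx=4,fy=4))
to(.4443,-.0960,.005,11.7)"
```

```text
clock: 11.5
tool_pos: [0.4424, -0.0963, 0.1415]
eef_rot: [0.632, 0.775, -0.0, -0.0]
contact_force: [0.0, -0.1, 0.5]
opening: 0.994
finger_force: 0.0
uv [192.  239.4] area mm2 7975 ctr mm [407.7 205. ] flat yaw mod60 31.7 ((406.74786376953125, 212.96864318847656), (114.1786880493164, 109.9254379272461), 3.6282365322113037)
clk 11.55 pos [ 0.4425 -0.0962  0.1417] tooly 11.7 zax [-7.e-04 -1.e-04 -1.e+00] q [ 0.38  0.67 -0.42  2.15  0.65  0.44 -0.36] F [ 0.1  0.2 -0.4] open 87.9
shift [-1.000e-04  1.900e-03  1.366e-01] turn -0.0001
```

View pics/t2.png

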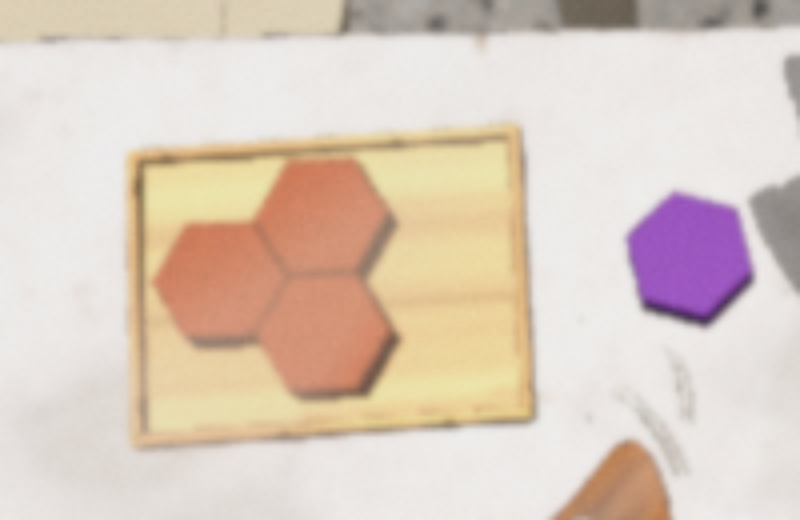

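The first tile sits flush in the left notch at crop (220,282), with thin seams and the pair unmoved. Next, the second tile.

```bash
python3 -m jog '[[[0,0.0019,0.03,0,0,0],[0,0,0.04,0,0,0],[0,0,0.04,0,0,0],[0,0,0.018,0,0,0],[0,0,0.008,0,0,0],[0,0,0,0,0,0]]]'
python3 -m jog '[[[0,0,0,0,0,0],[0,0,0,0,0,0],[0,0,0,0,0,0],[0,0,0,0,0,0],[0,0,0,0,0,0]]]' 0.03 25
python3 -m jog '[[[0,0,-0.03,0,0,0],[0,0,-0.05,0,0,0],[0,0,-0.05,0,0,0],[0,0,0,0,0,0]]]'
python3 -c "
from h import *
to(.4095,.137,.135,1)"
```

```text
clock: 12.3
tool_pos: [0.4456, -0.0961, 0.0089]
eef_rot: [0.63, 0.776, -0.001, -0.001]
contact_force: [-0.4, 0.1, -0.4]
opening: 1.0
finger_force: 0.0
clock: 12.92
tool_pos: [0.4459, -0.0966, 0.0096]
eef_rot: [0.631, 0.776, -0.001, -0.001]
contact_force: [-0.3, -0.5, 4.5]
opening: 0.632
finger_force: 25.0
clock: 13.42
tool_pos: [0.4477, -0.0968, 0.1413]
eef_rot: [0.632, 0.775, 0.001, 0.002]
contact_force: [0.0, 0.2, -2.4]
opening: 0.63
finger_force: 25.0
clk 13.43 pos [ 0.4477 -0.0968  0.1413] tooly 11.66 zax [ 3.9e-03 -3.0e-04 -1.0e+00] q [ 0.49  0.71 -0.6   2.14  0.82  0.53 -0.53] F [ 0.   0.2 -2.4] open 55.5
shift [0.2367 0.0097 0.0061] turn 0.186
```

```bash
python3 -m jog '[[[0.0394,0.0016,0,0,0,0],[0.0394,0.0016,0,0,0,0],[0.0394,0.0016,0,0,0,0],[0.0394,0.0016,0,0,0,0],[0.0394,0.0016,0,0,0,0],[0.0394,0.0016,0,0,0,0],[0,0,0,0,0,0.093],[0,0,0,0,0,0.093],[0,0,0,0,0,0],[0,0,0,0,0,0]]]'
python3 -c "
from h import *
to(.4095,.1365,.0156,1)"
```

```text
clock: 14.68
tool_pos: [0.4071, 0.1365, 0.1382]
eef_rot: [0.7, 0.714, -0.002, -0.001]
contact_force: [-0.3, 0.4, -2.5]
opening: 0.634
finger_force: 25.0
clk 14.68 pos [0.4071 0.1365 0.1382] tooly 1.17 zax [-0.0031 -0.0014 -1.    ] q [-0.14  0.67 -0.47  2.22  0.77  0.41 -1.21] F [-0.3  0.4 -2.5] open 55.9
shift [1.000e-04 2.800e-03 1.226e-01] turn 0.0029
```

```bash
python3 -m jog '[[[0,0.0028,0.03,0,0,0],[0,0,0.03,0,0,0],[0,0,0.03,0,0,0],[0,0,0.014,0,0,0],[0,0,0.008,0,0,0],[0,0,0.003,0,0,0],[0,0,0.003,0,0,0],[0,0,0,0,0,0],[0,0,0,0,0,0]]]'
python3 -c "
from h import *
to(.4095,.141,.0156,1)"
```

```text
clock: 15.8
tool_pos: [0.4117, 0.1368, 0.0274]
eef_rot: [0.7, 0.714, -0.002, -0.0]
contact_force: [-0.2, -0.4, -1.4]
opening: 0.633
finger_force: 25.0
clk 15.8 pos [0.4117 0.1368 0.0274] tooly 1.08 zax [-0.0022 -0.002  -1.    ] q [-0.34  0.9  -0.14  2.26  1.66  0.11 -2.07] F [-0.2 -0.4 -1.4] open 55.8
shift [ 0.0043 -0.0021  0.0118] turn 0.0013
```

```bash
python3 -m jog '[[[0,-0.002,0.003,0,0,0],[0,0,0.002,0,0,0],[0,0,0,0,0,0]]]'
python3 -c "
from h import *
to(.4095,.137,.0156,1)"
```

```text
clock: 16.18
tool_pos: [0.4097, 0.1368, 0.0224]
eef_rot: [0.7, 0.714, -0.002, -0.0]
contact_force: [0.0, 0.4, -0.8]
opening: 0.633
finger_force: 25.0
clk 16.18 pos [0.4097 0.1368 0.0224] tooly 1.08 zax [-0.0022 -0.0021 -1.    ] q [-0.3   0.91 -0.21  2.27  1.7   0.16 -2.12] F [ 0.   0.4 -0.8] open 55.7
shift [ 0.0002 -0.0002  0.0068] turn 0.0013
```

Tracking well. q6 is moving away from its limit.

```bash
python3 -m jog '[[[0,0,0.002,0,0,0],[0,0,0.002,0,0,0],[0,0,0.0015,0,0,0],[0,0,0,0,0,0]]]'
python3 -m jog '[[[0,0,0.001,0,0,0],[0,0,0.0005,0,0,0],[0,0,0,0,0,0]]]'
python3 -c "
from h import *
to(.4095,.141,.0156,1)"
```

```text
clock: 16.68
tool_pos: [0.4095, 0.1368, 0.0168]
eef_rot: [0.7, 0.714, -0.002, -0.0]
contact_force: [-0.5, -1.0, -1.1]
opening: 0.632
finger_force: 25.0
clock: 17.05
tool_pos: [0.4096, 0.1368, 0.0156]
eef_rot: [0.7, 0.714, -0.001, 0.0]
contact_force: [-0.1, -0.1, 1.8]
opening: 0.63
finger_force: 25.0
clk 17.05 pos [0.4096 0.1368 0.0156] tooly 1.08 zax [-0.0019 -0.0022 -1.    ] q [-0.28  0.93 -0.25  2.27  1.74  0.2  -2.15] F [-0.1 -0.1  1.8] open 55.5
shift [ 0.0042 -0.     -0.    ] turn 0.0014
```

Contact with the floor. Now sliding it into the notch.

```bash
python3 -m jog '[[[0.001,0,0,0,0,0],[0.001,0,0,0,0,0],[0.001,0,0,0,0,0],[0,0,0,0,0,0]]]'
python3 -m jog '[[[0.001,0,0,0,0,0],[0,0,0,0,0,0]]]'
python3 -m jog '[[[0.001,0,0,0,0,0],[0,0,0,0,0,0]]]'
```

```text
clock: 17.55
tool_pos: [0.4097, 0.1377, 0.0157]
eef_rot: [0.701, 0.713, -0.003, 0.002]
contact_force: [0.1, -5.0, 5.2]
opening: 0.631
finger_force: 25.0
clock: 17.8
tool_pos: [0.4097, 0.1387, 0.0157]
eef_rot: [0.701, 0.713, -0.003, 0.002]
contact_force: [0.2, -5.3, 6.1]
opening: 0.633
finger_force: 25.0
clock: 18.05
tool_pos: [0.4098, 0.1396, 0.0157]
eef_rot: [0.701, 0.713, -0.003, 0.002]
contact_force: [-0.2, -4.5, 6.1]
opening: 0.633
finger_force: 25.0
```

```bash
python3 -m jog '[[[0.001,0,0,0,0,0],[0,0,0,0,0,0]]]'
python3 -m jog '[[[0.001,0,0,0,0,0],[0,0,0,0,0,0]]]'
```

```text
clock: 18.3
tool_pos: [0.4098, 0.1396, 0.0157]
eef_rot: [0.701, 0.713, -0.003, 0.002]
contact_force: [0.3, -5.8, 7.0]
opening: 0.633
finger_force: 25.0
clock: 18.55
tool_pos: [0.4097, 0.1401, 0.0157]
eef_rot: [0.701, 0.713, -0.003, 0.003]
contact_force: [0.4, -6.5, 7.9]
opening: 0.633
finger_force: 25.0
```

```bash
python3 -m jog '[[[0.001,0,0,0,0,0],[0,0,0,0,0,0]]]'
python3 -m jog '[[[0,0,0,0,0,0],[0,0,0,0,0,0],[0,0,0,0,0,0]]]' 0.068
python3 -m jog '[[[0,0,-0.01,0,0,0],[0,0,-0.02,0,0,0],[0,0,-0.03,0,0,0],[0,0,-0.03,0,0,0],[0,0,-0.03,0,0,0],[0,0,0,0,0,0]]]' 0.088
python3 -m jog '[[[-0.04,0,0,0,0,0],[-0.04,0,0,0,0,0],[-0.04,0,0,0,0,0],[-0.04,0,0,0,0,0],[-0.04,0,0,0,0,0],[-0.04,0,0,0,0,0],[0,0,0,0,0,0]]]'
python3 -c "
from h import *
s=snapshot('top'); tiles(s); cv2.imwrite('pics/t3.png',cv2.resize(s['frame'][170:300,120:320,::-1],None,fx=4,fy=4,interpolation=cv2.INTER_CUBIC))"
```

```text
clock: 18.8
tool_pos: [0.4098, 0.1411, 0.0157]
eef_rot: [0.701, 0.713, -0.003, 0.003]
contact_force: [0.8, -6.8, 7.7]
opening: 0.634
finger_force: 25.0
clock: 19.18
tool_pos: [0.4094, 0.1455, 0.0153]
eef_rot: [0.7, 0.714, -0.001, -0.0]
contact_force: [0.2, 0.6, 0.3]
opening: 0.77
finger_force: 0.0
clock: 19.92
tool_pos: [0.4116, 0.1453, 0.1283]
eef_rot: [0.701, 0.713, 0.001, 0.002]
contact_force: [0.3, 1.0, -0.2]
opening: 1.002
finger_force: 0.0
clock: 20.8
tool_pos: [0.414, -0.0986, 0.1266]
eef_rot: [0.703, 0.711, -0.003, 0.001]
contact_force: [-0.3, 0.7, -0.7]
opening: 0.998
finger_force: 0.0
uv [200.4 239.2] area mm2 10908 ctr mm [407.5 188.9] flat yaw mod60 57.6 ((406.6195068359375, 189.72735595703125), (114.9549331665039, 139.98333740234375), 31.600120544433594)
```

View pics/t3.png

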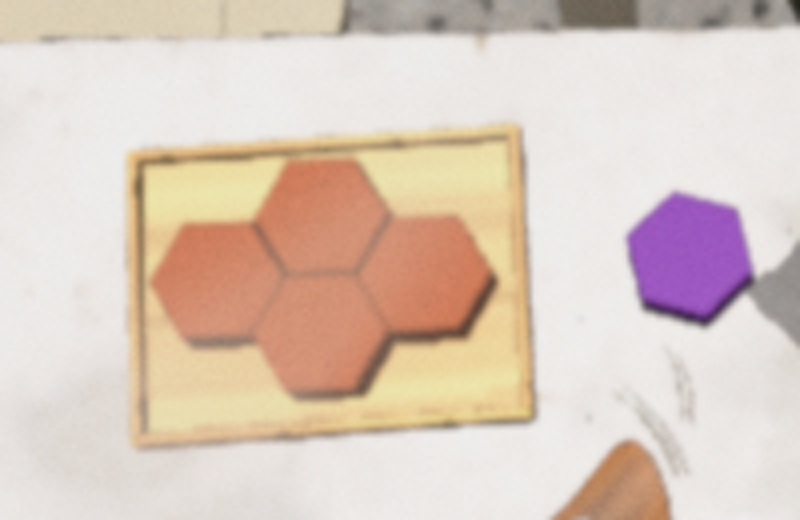

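The diamond is formed, with crop centres left (220,281), top (322,214), right (425,274) and bottom (324,333). The left–top seam looks slightly thicker than the others, so I'll measure each distance.

```bash
python3 - <<'E'
from h import *
f=np.mean([snapshot("top")["frame"].astype(float) for _ in range(6)],0).astype(np.uint8); s=snapshot("top")
im=cv2.resize(f[170:300,120:320],None,fx=4,fy=4,interpolation=cv2.INTER_CUBIC)
h=cv2.cvtColor(im,cv2.COLOR_RGB2HSV)
mk=np.zeros(im.shape[:2],np.int32)
mk[~((h[...,0]<13)&(h[...,1]>85)&(h[...,2]>115))]=9; mk[cv2.dilate((mk==9).astype(np.uint8),np.ones((3,3)))==0]=0
cs=[(220,281),(322,214),(425,274),(324,333)]
# background only outside the outer hull of seams: keep large components
n,l,st,_=cv2.connectedComponentsWithStats((mk==9).astype(np.uint8))
for i in range(1,n):
    if st[i,4]<3000: mk[l==i]=0
for i,c in enumerate(cs): cv2.circle(mk,c,40,i+1,-1)
w=cv2.watershed(cv2.GaussianBlur(im,(3,3),0),mk)
C=[]
for i in range(4):
    c=max(cv2.findContours((w==i+1).astype(np.uint8),cv2.RETR_EXTERNAL,cv2.CHAIN_APPROX_NONE)[0],key=cv2.contourArea)
    P=cast(s,(c.reshape(-1,2)+.5)/4-.5+[120,170],.036)[:,:2].astype(np.float32)*1000
    M=cv2.moments(P.reshape(-1,1,2)); C.append([M["m10"]/M["m00"],M["m01"]/M["m00"]])
    d=P-C[-1]; th=np.arctan2(d[:,1],d[:,0]);r=np.hypot(*d.T);g=np.linspace(-np.pi,np.pi,720);o=np.argsort(th)
    print(i,np.round(C[-1],1),abs(M["m00"]),(30-np.degrees(np.angle(np.sum(np.interp(g,th[o],r[o],period=2*np.pi)*np.exp(-6j*g))))/6)%60)
C=np.array(C)
for a,b in((0,1),(0,3),(2,1),(2,3),(1,3),(0,2)): print(a,b,np.hypot(*(C[a]-C[b])).round(1))
E
```

```text
0 [407.4 240.2] 2372.8934026586358 0.8704188720632224
1 [437.9 190.8] 2366.8212306781206 2.5187565072058824
2 [409.  140.8] 2409.466187408427 0.32460218979233346
3 [385.4 189.3] 3062.0809925944777 0.7038683528852658
0 1 58.0
0 3 55.5
2 1 57.8
2 3 54.0
1 3 52.5
0 2 99.5
```

```bash
python3 -c "
from plant import *
print(finish_job())"
```

```text
the job is handed in; nothing more can be done
None
```

I placed both loose tiles in the tray's notches and let go of them, then handed the job in at about 21 s. `finish_job()` gave no verdict. In the last picture the four tiles form one diamond. The top tile's seams to the two added tiles are slightly open, with centres about 58 mm apart (limit 60). I couldn't measure the other contacts cleanly, but they look closed. I didn't check the ring and sample tile again afterwards, though the arm only passed above them.

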